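Push the brass ring through the dust gate to the gauge stop

ROBOT

A 6-joint arm with a two-finger parallel gripper is mounted at the origin on the work surface. World frame = base frame: x ahead of the robot, y to its left, z up, the work surface at z = 0. Lengths are in m, angles in rad, forces in N, time in s.
With the tool pointing down it reaches from about 0.25 to 0.8 m from the base axis. Payload 8.5 kg.
Tool frame: the origin (TCP) lies between the finger pads; the fingertips stand 22 mm ahead of it and the grasp point (between the pads) lies 3 mm ahead of it (r.tips_ahead is the distance from the TCP to the fingertips, in m); z points along the fingers, y is the line along which they close (so a half turn about z gives the same grasp; the last joint's range is limited). The gripper opens to 85 mm and grips with 20 to 120 N. Pads are 22 mm wide; open, the fingers measure 114 mm over their backs; the gripper's body (76 mm by 85 mm) begins 54 mm behind the grasp point. The pads swing forward as they close: fully open they stand 13 mm farther back than shut.
Start: joints at [1.285, 0.238, -0.013, 1.319, 0, 1.571], TCP at [0.148, 0.504, 0.253] pointing down, gripper open.
Joint ranges: [-2.66, 2.66], [-1.03, 1.9], [-1.14, 1.46], [-1.82, 2.27], [-1.45, 1.34], [-3.14, 3.14]. Speed limits (rad/s): [2.22, 2.22, 2.79, 3.14, 3.14, 3.14].

INTERFACE

Orientations are given as a rotation vector (axis times angle).
In Python, from rig import r gives the robot as it stands.
- The arm moves only by the shell command python3 -m pendant 'ROWS' [FORCE]. ROWS is JSON, a list that holds one entry, the list of rows, each a list of 7 numbers: the shift along the tool's x, y, z as a fraction of full scale, then the turn, a rotation vector about the tool's x, y, z as a fraction of full scale, then the closure, from 0 (fully open) to 1 (shut). In form: [[[dx, dy, dz, rx, ry, rz, hand], ...]]. A call has 1 to 12 rows; each row shifts and turns the commanded pose from where the row before left it, along the tool's axes as they then stand; what a row does not reach is not made up. Full scale, the value 1, is 5 cm for a shift and 0.15 rad for a turn. A row lasts 1/8 s, in which the tool goes at most 62.5 mm and 10.7 degrees, less where a joint would pass 70% of its speed; a pose out of reach is approached as far as the arm can. A call with a number of a shift or a turn outside -1 to 1 is refused whole. A call with a gripper value outside its range is refused whole. The fingers move at their own pace and stop on an object; FORCE is the grip in N (left out, the last holds). Time passes only in rows, so rows that do not move let the fingers close. It gives the time, the measured TCP pose, the force, the opening and the grip force at its end, in the units of the state.
- r.read_state(): the state, without advancing time (a new reading comes with each control period).
- r.grab_frame(name): name is "scene" or "side" or "wrist"; returns a dict with "pixels" (480x640x3 uint8, blue, green, red), "camera_matrix" (3x3 intrinsics, pixels), "rvec" (rotation vector, rad) and "tvec" (3), from world to camera coordinates, as OpenCV has them; the wrist camera has in their place "mount" (4x4, takes a point from camera to tool coordinates, whose origin is the TCP and whose axes are the flange's). Camera axes: x right, y down, z forward; pixel columns grow to the right and rows downward; lengths in m; the calibration is good to about 2 mm. A picture is of the moment at which its call begins: read the wrist's pose just before it. There is no depth.
- r.sign_off(): hands the job in; it is judged then, once.
The state is a dict: "time": time; "q": joint angles; "dq": joint speeds; "tau": joint torques, N m; "ee_pos": TCP position; "tcp_rot": TCP orientation; "force": force on the tool from outside, world axes, zero at the start; "torque": the same for the moment, N m; "opening": finger opening in m; "grasp_force": force on a finger pad.
Only numpy, scipy, OpenCV 4.12 (cv2) and the standard library are available. Lean on these libraries where they do the work, as an engineer would, in place of code of your own. Each camera call takes 0.05 s, during which the arm holds its last target. There are 200 camera calls.

TASK

Set the wide brass ring flat on the feed track in front of the little swing gate, then push it along the track floor, through the gate, until it sits fully home against the stop at the far end with its sensing paddle pressed in. Feel for the stop and press gently, never lift the ring over the gate, and back out so that the gate swings shut behind it; leave the other things on the bench alone.

Things in the scene. Friction and masses are not known exactly. Their poses are not given: they have to be found in the camera images.
- ring: The workpiece: the wide plain brass ring, 56 mm outside diameter, 40 mm bore (8 mm wall), 30 mm high, about 0.3 kg, lying flat on the bench to the robot's right; it may have changed places with the narrow ring. Origin: centre of its underside, z up.
- feeder: Feed track fixed to the bench: 6 mm plate, 112 mm wide, x -115 to 170 mm, open above; green housing 60 mm high at its far end. Origin: on the bench, on the centre line under the shut gate; x: feed direction, y left, z up. Floor 6 mm above it. Walls 20 mm high leave a 68 mm lane from x -35 mm on. From the gate on, neither ring nor fingers may press on it, gate and stop included, with over 25 N.
- mouth (a point): Point on the lane floor where the ring can be set down: on the centre line, 65 mm in front of the gate. Here the side walls flare outwards (lane 68 mm wide at 35 mm before the gate, about 95 mm wide at 92 mm before it).
- stop_zone (a point): Point on the lane floor on the centre line 135 mm beyond the gate, mid-range of the adjustable stop: a dark steel block 60 mm wide across the lane, 38 mm high, clamped. Its hard face (8 to 21 mm above the bench, facing the gate) is set up to 13 mm before or beyond this point and is not measured: see it or feel for it. Ring home: its centre 28 mm before that face, clear of the gate.
- gate (a joint): Swing gate angle in rad: aluminium leaf 62 mm wide, 4 mm thick, 10 to 33 mm above the bench, hinged upright at the left of the track (+y 37 mm; post 36 mm high above the bench). 0: shut across the lane; opens only in the feed direction, to 1.5; a light spring (about 1 N at the leaf's tip) swings it shut.
- paddle (a joint): Travel in m of the brass sensing paddle, 46 mm wide, 23 to 34 mm above the bench, which stands 6 mm out from the stop's hard face towards the gate: 0 is out, 0.006 is pressed flush with the hard face (ring fully home). Its spring is weak (under 0.5 N): the ring stays where it is left by friction.
- narrow_ring: Bystander: brass ring of the same 56 mm diameter but only 14 mm high. Origin: centre of its underside.
- small_ring: Bystander: brass ring 40 mm in diameter, 22 mm high. Origin: centre of its underside.
- compound_bar: Bystander: red-brown bar of polishing compound, 110 x 45 x 40 mm. Origin: centre of its underside.
- wrench: Bystander: steel wrench lying flat. Origin: centre of its underside.
- bottle: Bystander: clear bottle, 64 mm in diameter, 200 mm tall. Origin: centre of its underside.
- jar: Bystander: white jar with a red lid, 72 mm in diameter, 75 mm tall. Origin: centre of its underside.
- brush: Bystander: brush lying flat. Origin: centre of its underside.
There are look-alikes about, which are no part of the job. Leave any pink or purple look-alike of the ring alone.

How it is judged:
By the outcome, as a careful person would: the job done as asked, in the order asked, and still so for the second after the job is handed in, with the robot touching nothing.
It also fails if it takes over 64 s, if anything falls off the work surface, if the arm or the gripper's body presses on something with over 40 N, if the wrist force passes 120 N, or if a joint passes its speed limit or range.

## Working session

There is one attempt and no reset: what is moved stays moved. The work goes in short steps, Python scripts to look and compute and a shell command to move; the robot and the scene stay as the last step left them, time stands still between calls to the robot, and variables do not carry over. Pictures are saved under pics/ and viewed, at most 13 in all, crops included, and the job is handed in when it is done.

```bash
mkdir -p pics; ls
python3 - <<'E'
from rig import r
import cv2
s=r.read_state();print(s)
for n in("scene","side"):
    f=r.grab_frame(n);cv2.imwrite(f"pics/{n}0.png",f["pixels"]);print(n,f["camera_matrix"],f["rvec"],f["tvec"])
E
```

```text
pics
{'time': 0.0, 'q': array([ 1.28498889e+00,  2.38780368e-01, -1.42221390e-02,  1.31915649e+00,
        2.92437511e-05,  1.57079972e+00]), 'dq': array([-0.00062477,  0.00028227,  0.00057009,  0.00017098, -0.0005045 ,
       -0.00112416]), 'tau': array([ 2.66263749e-03, -5.38782191e+01,  3.46430898e+01,  1.84872234e-02,
        1.88450176e-04,  5.90606007e-06]), 'ee_pos': array([0.14790779, 0.5033697 , 0.25269029]), 'tcp_rot': array([-4.47392249e-01, -3.10934703e+00,  2.11196538e-03]), 'force': array([-1.10007541, -0.01157742,  0.28395622]), 'torque': array([-0.0312292 , -0.00883561,  0.00250973]), 'grasp_force': 0.0, 'opening': 0.08530241474583829}
scene [[467.53175557   0.         317.66852821]
 [  0.         467.53175557 230.78280257]
 [  0.           0.           1.        ]] [ 1.46403039  2.38978622 -0.63086395] [ 0.22818498 -0.38604009  1.2826717 ]
side [[520.35008045   0.         323.14851339]
 [  0.         520.35008045 246.12871672]
 [  0.           0.           1.        ]] [ 2.28181001 -0.29653698  0.13192194] [-0.48436383  0.1090376   1.25241029]
```

View pics/scene0.png

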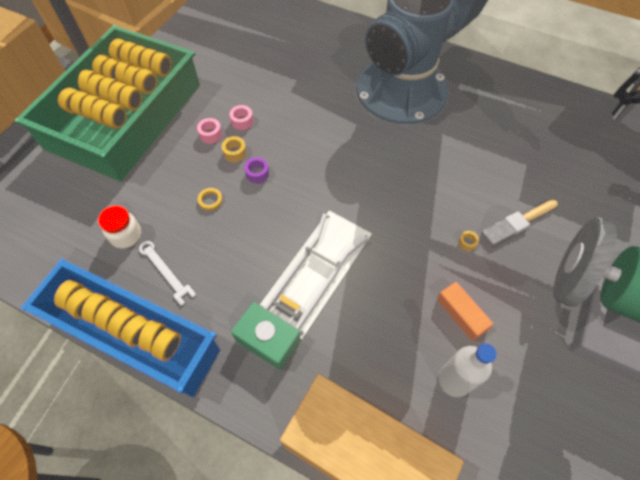

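View pics/side0.png

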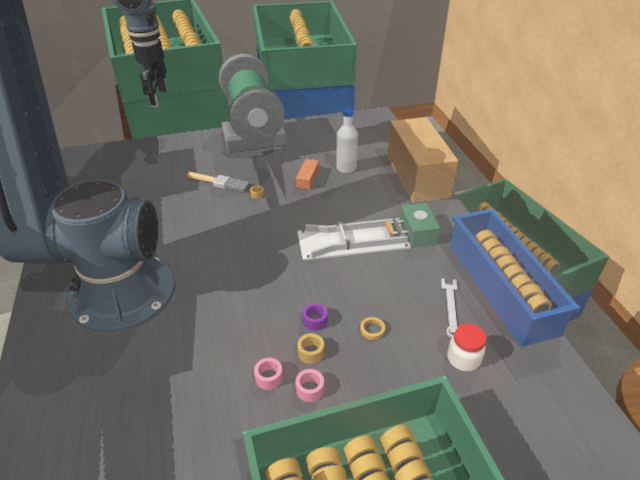

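The scene view shows the wide ring at (234,148), the narrow one at (209,199), pink and purple rings around it, and the feeder running from (345,225) to its green housing at (265,335). In the side view the wide ring is at (311,348) and the feeder spans (300,240) to (435,225).

```bash
cat > h.py <<'E'
import numpy as np,cv2
from rig import r
def cam(f):
    R=cv2.Rodrigues(np.array(f["rvec"]))[0];return np.array(f["camera_matrix"]),R,np.array(f["tvec"]).ravel()
def ray(f,uv):
    K,R,t=cam(f);d=R.T@np.linalg.solve(K,[*uv,1.]);return -R.T@t,d/np.linalg.norm(d)
def plane(f,uv,z):
    o,d=ray(f,uv);return o+d*(z-o[2])/d[2]
def wristcam(f,s):
    """give wrist frame rvec/tvec"""
    M=np.array(f["mount"]);T=np.eye(4);T[:3,:3]=cv2.Rodrigues(np.array(s["tcp_rot"]))[0];T[:3,3]=s["ee_pos"]
    W=np.linalg.inv(T@M);f["rvec"]=cv2.Rodrigues(W[:3,:3])[0];f["tvec"]=W[:3,3];return f
def proj(f,P):
    return cv2.projectPoints(np.array(P,float).reshape(-1,3),np.array(f["rvec"]),np.array(f["tvec"]),np.array(f["camera_matrix"]),None)[0][:,0]
E
python3 - <<'E'
from h import *
ims=[]
for n in("scene","side"):
    f=r.grab_frame(n);hsv=cv2.cvtColor(f["pixels"],cv2.COLOR_BGR2HSV)
    rois={"scene":(180,90,100,130),"side":(240,290,160,120)}[n]
    x,y,w,h=rois
    for nm,lo,hi in(("brass",(12,90,60),(32,255,255)),("purple",(130,80,40),(155,255,255)),("pink",(160,60,60),(179,255,255))):
        m=cv2.inRange(hsv[y:y+h,x:x+w],lo,hi)
        for c in cv2.findContours(m,cv2.RETR_EXTERNAL,cv2.CHAIN_APPROX_NONE)[0]:
            if cv2.contourArea(c)<100: continue
            (u,v),R=cv2.minEnclosingCircle(c);b=cv2.boundingRect(c);u=b[0]+b[2]/2+x;v=b[1]+b[3]/2+y
            print(n,nm,(u,v),b[2:],plane(f,(u,v),.015).round(4))
    x,y,w,h={"scene":(220,200,160,170),"side":(290,195,160,70)}[n]
    im=cv2.resize(f["pixels"][y:y+h,x:x+w],None,fx=4 if n=="scene" else 5,fy=4 if n=="scene" else 5,interpolation=cv2.INTER_CUBIC)
    im=im[:600]; cv2.imwrite(f"pics/{n}crop.png",im)
E
```

```text
scene brass (210.0, 199.5) (26, 23) [ 0.5462 -0.2587  0.015 ]
scene brass (233.5, 149.0) (25, 26) [ 0.3939 -0.29    0.015 ]
scene purple (256.0, 170.0) (24, 26) [ 0.4243 -0.2071  0.015 ]
scene pink (209.5, 131.0) (25, 26) [ 0.3719 -0.3755  0.015 ]
scene pink (241.0, 118.0) (24, 26) [ 0.2978 -0.3274  0.015 ]
side brass (311.0, 348.5) (28, 31) [ 0.3972 -0.292   0.015 ]
side brass (373.0, 328.5) (26, 23) [ 0.5423 -0.2742  0.015 ]
side purple (315.0, 317.0) (26, 28) [ 0.4267 -0.2094  0.015 ]
side pink (310.0, 385.5) (30, 33) [ 0.3735 -0.3799  0.015 ]
side pink (268.5, 373.5) (29, 33) [ 0.2985 -0.3308  0.015 ]
```

View pics/scenecrop.png

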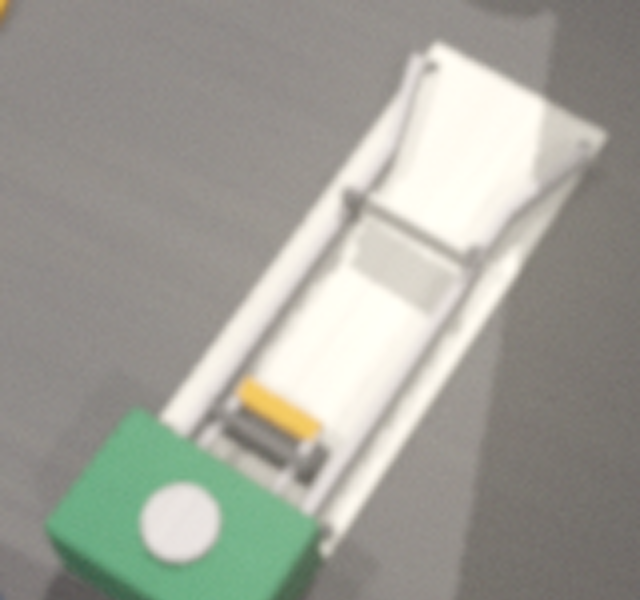

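View pics/sidecrop.png

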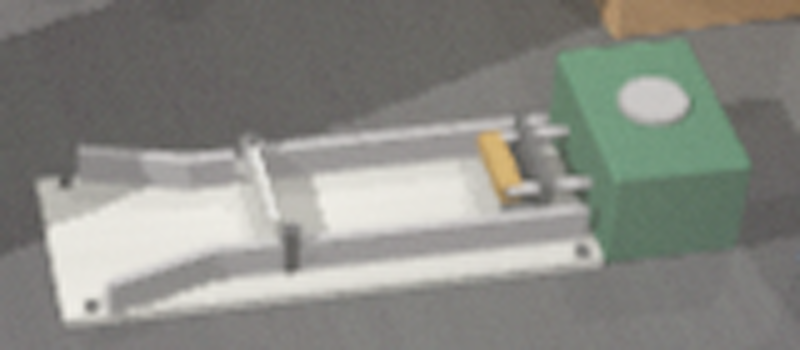

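The ring is at about (0.396, -0.291) in both views. The crops give the plate corners in full-frame pixels: scene (329,210.5), (371.5,234) and (302.5,338); side (297.6,231), (303,260) and (410,248.6). The gate posts, paddle (gold) and dark stop block are also visible.

Run:
```python
from h import *
fs={n:r.grab_frame(n) for n in("scene","side")}
S=lambda u,v:(220+u/4,200+v/4); D=lambda u,v:(290+u/5,195+v/5)
def tri(a,b):
    (o1,d1),(o2,d2)=ray(fs["scene"],S(*a)),ray(fs["side"],D(*b))
    A=np.c_[d1,-d2];k=np.linalg.lstsq(A,o2-o1,rcond=None)[0];p,q=o1+k[0]*d1,o2+k[1]*d2;return ((p+q)/2).round(4),np.linalg.norm(p-q).round(4)
print("near right",plane(fs["scene"],S(437,42),.006),plane(fs["side"],D(65,325),.006))
print("near left",plane(fs["scene"],S(606,135),.006),plane(fs["side"],D(38,180),.006))
print("far: sc left",plane(fs["scene"],S(330,553),.006),"side right",plane(fs["side"],D(600,268),.006))
print("post left",tri((475,250),(248,138)),"post right",tri((352,193),(291,226)))
print("paddle top ends",tri((245,378),(520,198)),plane(fs["scene"],S(242,384),.034),plane(fs["scene"],S(320,430),.034))
for p,q in(((0,0),0),):pass
fe={}
nr=(plane(fs["scene"],S(437,42),.006)+plane(fs["side"],D(65,325),.006))/2
nl=(plane(fs["scene"],S(606,135),.006)+plane(fs["side"],D(38,180),.006))/2
fl=plane(fs["scene"],S(330,553),.006);fr=plane(fs["side"],D(600,268),.006)
print("widths",np.linalg.norm(nr-nl),np.linalg.norm(fl-nl),np.linalg.norm(fr-nr))
x1=fl-nl;x2=fr-nr;print(np.degrees([np.arctan2(v[1],v[0]) for v in(x1,x2)]),np.degrees(np.arctan2(*(nl-nr)[[1,0]]))-90)
a=np.arctan2(x1[1]+x2[1],x1[0]+x2[0]);X=np.array([np.cos(a),np.sin(a)]);o=(nr+nl)[:2]/2+.115*X
print("yaw",a,"origin",o,"mouth",o-.065*X)
```

```text
near right [ 0.44209516 -0.00076691  0.006     ] [ 0.44517238 -0.01020914  0.006     ]
near left [0.45419873 0.111287   0.006     ] [0.45713555 0.10556127 0.006     ]
far: sc left [0.73623088 0.08497709 0.006     ] side right [ 0.7249602  -0.03937391  0.006     ]
post left (array([0.5662, 0.0806, 0.0331]), np.float64(0.0036)) post right (array([0.5668, 0.0066, 0.033 ]), np.float64(0.0059))
paddle top ends (array([0.6876, 0.0041, 0.029 ]), np.float64(0.014)) [0.68650882 0.0089886  0.034     ] [0.69019969 0.05577918 0.034     ]
widths 0.11454598533775343 0.28154178074208797 0.2833598710346299
[-4.77717445 -6.86821103] -6.0302073387359485
yaw -0.10168389505892358 origin [0.56405644 0.03979455] mouth [0.49939219 0.04639261]
```

```bash
cat >> h.py <<'E'
def go(pos,yaw=None):
    """print shift (m, tool axes after the turn) and turn about tool z, closing axis at world angle yaw (mod pi)"""
    s=r.read_state();R=cv2.Rodrigues(np.array(s["tcp_rot"]))[0];y=np.arctan2(R[1,1],R[0,1])
    e=0 if yaw is None else (yaw-y+np.pi/2)%np.pi-np.pi/2
    Rn=R@cv2.Rodrigues(np.array([0,0,-e]))[0]
    d=Rn.T@(np.array(pos)-s["ee_pos"])
    print("t",s["time"].__round__(2),"q6",round(s["q"][5],2),"pos",s["ee_pos"].round(4),"closing deg",np.degrees(y).round(1),"tilt",R[:,2].round(3),"F",s["force"].round(1),"\n turn rz units",round(-e/.15,2),"shift units",(d/.05).round(2))
E
python3 - <<'E'
from h import *
print(r.tips_ahead)
go([.3955,-.291,.25],np.radians(150))
E
```

```text
0.022
t 0.3 q6 1.57 pos [0.148  0.5036 0.2531] closing deg 73.6 tilt [-0.    -0.001 -1.   ] F [ 0.3  0.3 -1. ] 
 turn rz units -8.89 shift units [ 11.29 -12.23   0.07]
```

```bash
python3 -m pendant '[[[0,0,0,0,0,1,0],[0,0,0,0,0,1,0],[0,0,0,0,0,1,0],[0,0,0,0,0,1,0],[0,0,0,0,0,1,0],[0,0,0,0,0,1,0],[0,0,0,0,0,1,0],[0,0,0,0,0,1,0],[0,0,0,0,0,1,0],[0,0,0,0,0,1,0],[0,0,0,0,0,1,0],[0,0,0,0,0,1,0]]]'
python3 -m pendant '[[[-0.5,0.54,0,0,0,0,0],[-0.5,0.54,0,0,0,0,0],[-0.5,0.54,0,0,0,0,0],[-0.5,0.54,0,0,0,0,0],[-0.5,0.54,0,0,0,0,0],[-0.5,0.54,0,0,0,0,0],[-0.5,0.54,0,0,0,0,0],[-0.5,0.54,0,0,0,0,0],[-0.5,0.54,0,0,0,0,0],[-0.5,0.54,0,0,0,0,0],[-0.5,0.54,0,0,0,0,0],[-0.5,0.54,0,0,0,0,0]]]'
python3 -c "
from h import *
go([.3955,-.291,.2],np.radians(150))"
```

```text
time: 1.8
ee_pos: [0.2037, 0.4807, 0.2532]
tcp_rot: [-2.608, -1.68, 0.046]
force: [0.1, 0.0, -0.3]
opening: 0.0852
grasp_force: 0.0
time: 3.3
ee_pos: [0.3746, 0.072, 0.2388]
tcp_rot: [-2.609, -1.679, 0.045]
force: [-0.0, 0.4, -0.1]
opening: 0.0852
grasp_force: 0.0
t 3.3 q6 2.17 pos [0.3746 0.072  0.2388] closing deg -24.5 tilt [-0.045  0.017 -0.999] F [-0.   0.4 -0.1] 
 turn rz units 0.64 shift units [-6.07  4.02  0.63]
```

```bash
python3 - <<'E'
import re
t=open('h.py').read()
t+='''
def tilt():
    R=cv2.Rodrigues(np.array(r.read_state()["tcp_rot"]))[0];print("untilt units",(R.T@np.cross(R[:,2],[0,0,-1])/.15).round(2))
'''
open('h.py','w').write(t)
E
python3 -c "
from h import *
tilt()"
```

```text
untilt units [-0.32  0.02 -0.  ]
```

```bash
python3 -m pendant '[[[0,0,0,-0.32,0.02,0,0],[0,0,0,0,0,0.64,0],[-0.6,0.4,0,0,0,0,0],[-0.6,0.4,0,0,0,0,0],[-0.6,0.4,0,0,0,0,0],[-0.6,0.4,0,0,0,0,0],[-0.6,0.4,0,0,0,0,0],[-0.6,0.4,0,0,0,0,0],[-0.6,0.4,0,0,0,0,0],[-0.6,0.4,0,0,0,0,0],[-0.6,0.4,0.5,0,0,0,0],[0,0,0,0,0,0,0]]]'
python3 - <<'E'
from h import *
go([.3955,-.291,.1],np.radians(150));tilt()
s=r.read_state();f=wristcam(r.grab_frame("wrist"),s);im=f["pixels"];cv2.imwrite("pics/w1.png",im)
hsv=cv2.cvtColor(im,cv2.COLOR_BGR2HSV);m=cv2.inRange(hsv,(12,90,60),(32,255,255))
print(proj(f,[.3955,-.291,.03]))
for c in cv2.findContours(m,cv2.RETR_EXTERNAL,cv2.CHAIN_APPROX_NONE)[0]:
    if cv2.contourArea(c)>300:
        b=cv2.boundingRect(c);u=(b[0]+b[2]/2,b[1]+b[3]/2);print(b,plane(f,u,.015))
E
```

```text
time: 4.8
ee_pos: [0.3946, -0.2521, 0.2123]
tcp_rot: [-2.721, -1.567, 0.003]
force: [0.1, 0.1, -0.8]
opening: 0.0853
grasp_force: 0.0
t 4.8 q6 1.53 pos [ 0.3946 -0.2521  0.2123] closing deg -30.1 tilt [-0.003  0.001 -1.   ] F [ 0.1  0.1 -0.8] 
 turn rz units -0.01 shift units [-0.66  0.41  2.24]
untilt units [-0.02  0.01  0.  ]
[[339.90641244 251.01386296]]
(314, 228, 49, 46) [ 0.39233311 -0.29562854  0.015     ]
(309, 214, 61, 61) [ 0.39649076 -0.29016938  0.015     ]
(444, 120, 49, 50) [ 0.54211655 -0.26547893  0.015     ]
(434, 112, 66, 63) [ 0.54145534 -0.26359699  0.015     ]
```

View pics/w1.png

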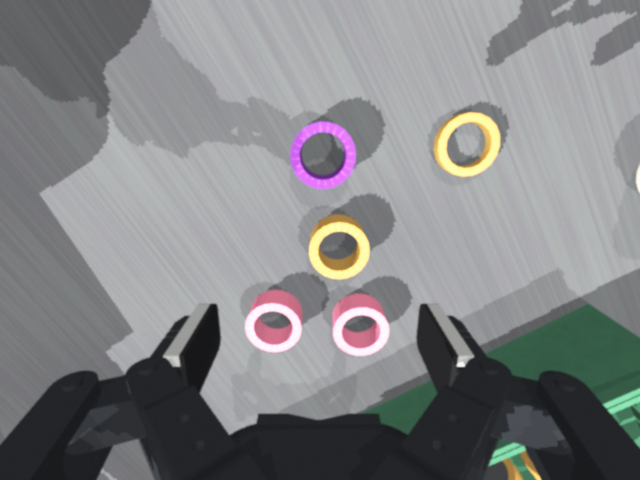

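The wrist view shows the ring's top face at (339,250), exactly where predicted, with the fingers' left and right approach free of the pink and purple rings.

```bash
python3 -m pendant '[[[-0.33,0.2,0,0,0,0,0],[-0.33,0.2,0.2,0,0,0,0],[0,0,0.6,0,0,0,0],[0,0,0.6,0,0,0,0],[0,0,0.6,0,0,0,0],[0,0,0.6,0,0,0,0],[0,0,0,0,0,0,0],[0,0,0,0,0,0,0]]]' 40
python3 -c "
from h import *
go([.3957,-.2905,.0305],np.radians(150));tilt()"
```

```text
time: 5.85
ee_pos: [0.3965, -0.2899, 0.0847]
tcp_rot: [2.719, 1.571, -0.001]
force: [0.5, -0.3, 0.7]
opening: 0.0856
grasp_force: 0.0
t 5.85 q6 1.46 pos [ 0.3965 -0.2899  0.0847] closing deg -30.0 tilt [ 0.    -0.001 -1.   ] F [ 0.5 -0.3  0.7] 
 turn rz units 0.0 shift units [-0.02 -0.01  1.08]
untilt units [0.   0.01 0.  ]
```

```bash
python3 -m pendant '[[[0,0,0.4,0,0,0,0],[0,0,0.4,0,0,0,0],[0,0,0.28,0,0,0,0],[0,0,0,0,0,0,0],[0,0,0,0,0,0,1],[0,0,0,0,0,0,1],[0,0,0,0,0,0,1],[0,0,0,0,0,0,1],[0,0,0,0,0,0,1],[0,0,0,0,0,0,1],[0,0,0,0,0,0,1]]]' 40
```

```text
time: 7.22
ee_pos: [0.3963, -0.2896, 0.031]
tcp_rot: [2.719, 1.571, -0.001]
force: [-1.4, 0.7, 8.5]
opening: 0.0544
grasp_force: 41.1
```

```bash
python3 -m pendant '[[[0,0,-0.3,0,0,0,1],[0,0,-0.5,0,0,0,1],[0,0,-0.5,0,0,0,1],[0,0,-0.5,0,0,0,1],[0,0,-0.5,0,0,0,1],[0,0,-0.5,0,0,0,1],[0,0,0,0,0,0,1]]]'
python3 -c "
from h import *
go([.4994,.0464,.16],-.10);tilt()"
```

```text
time: 8.1
ee_pos: [0.3969, -0.2899, 0.1715]
tcp_rot: [2.717, 1.57, 0.001]
force: [-0.9, -0.0, -4.2]
opening: 0.0546
grasp_force: 44.4
t 8.1 q6 1.46 pos [ 0.3969 -0.2899  0.1715] closing deg -30.0 tilt [ 0.002 -0.003 -1.   ] F [-0.9 -0.  -4.2] 
 turn rz units -2.82 shift units [6.9  1.37 0.22]
untilt units [ 0.02  0.01 -0.  ]
```

```bash
python3 -m pendant '[[[0,0,0,0,0,-0.94,1],[0,0,0,0,0,-0.94,1],[0,0,0,0,0,-0.94,1],[0.69,0.137,0,0,0,0,1],[0.69,0.137,0,0,0,0,1],[0.69,0.137,0,0,0,0,1],[0.69,0.137,0,0,0,0,1],[0.69,0.137,0,0,0,0,1],[0.69,0.137,0,0,0,0,1],[0.69,0.137,0,0,0,0,1],[0.69,0.137,0,0,0,0,1]]]'
python3 -m pendant '[[[0.69,0.137,0,0,0,0,1],[0.69,0.137,0,0,0,0,1],[0,0,0,0,0,0,1],[0,0,0,0,0,0,1]]]'
python3 - <<'E'
from h import *
go([.4994,.0464,.1],-.10);tilt()
s=r.read_state();f=wristcam(r.grab_frame("wrist"),s);im=f["pixels"];cv2.imwrite("pics/w2.png",im)
X=np.array([np.cos(-.1017),np.sin(-.1017)]);Y=np.array([-X[1],X[0]]);o=np.array([.5641,.0398])
print("pred posts",proj(f,[[*(o+37*s_*Y/1000),.036] for s_ in(1,-1)]).round(), "corners",proj(f,[[*(o-.115*X+.056*s_*Y),.006] for s_ in(1,-1)]).round(), "far",proj(f,[[*(o+.17*X+.056*s_*Y),.006] for s_ in(1,-1)]).round())
E
```

```text
time: 9.48
ee_pos: [0.4778, -0.019, 0.1684]
tcp_rot: [-2.329, -2.107, 0.003]
force: [0.6, 0.0, -3.0]
opening: 0.0544
grasp_force: 44.3
time: 9.98
ee_pos: [0.498, 0.0469, 0.1686]
tcp_rot: [-2.329, -2.108, 0.004]
force: [-1.0, 1.0, -3.3]
opening: 0.0547
grasp_force: 44.3
t 9.97 q6 1.76 pos [0.498  0.0469 0.1686] closing deg -5.7 tilt [-0.002 -0.001 -1.   ] F [-1.   1.  -3.3] 
 turn rz units 0.0 shift units [-0.01  0.03  1.37]
untilt units [-0.02  0.01 -0.  ]
pred posts [[408. 186.]
 [401. 277.]] corners [[258. 156.]
 [265. 282.]] far [[612. 157.]
 [579. 283.]]
```

View pics/w2.png

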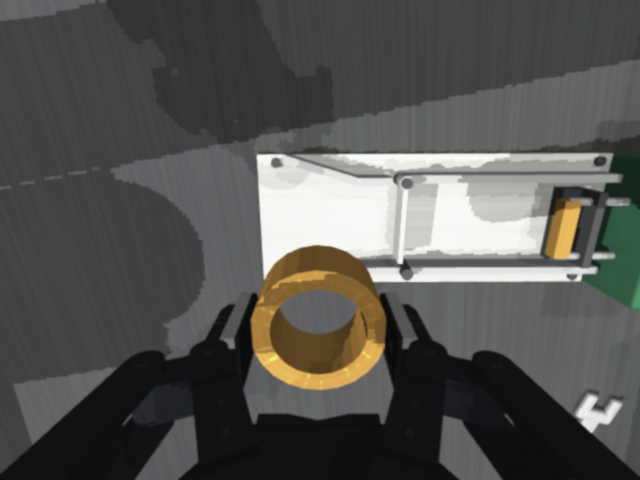

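The view shows the ring held, the plate's left edge at rows 153–154 and its near edge at column 258, gate posts at (405,181) and (405,271), and the paddle at (563,230), all close to prediction. I'll fit the plate edges and paddle numerically.

Run:
```python
from h import *
s=r.read_state();f=wristcam(r.grab_frame("wrist"),s);g=cv2.cvtColor(f["pixels"],cv2.COLOR_BGR2GRAY).astype(float)
L=[];Rr=[];N=[]
for u in range(270,600,6):
    d=np.diff(g[145:165,u]);L.append((u,145.5+d.argmax()))
for u in range(420,565,6):
    d=np.diff(g[276:290,u]);Rr.append((u,276.5+d.argmin()))
for v in range(160,270,5):
    d=np.diff(g[v,245:280]);N.append((245.5+d.argmax(),v))
def fit(p,k):
    P=np.array([plane(f,q,.006)[:2] for q in p]);
    v=cv2.fitLine(P.astype(np.float32),cv2.DIST_HUBER,0,.001,.01).ravel();return v
l,q,n=fit(L,0),fit(Rr,0),fit(N,0);print(l,q,n)
for v in(l,q):print("yaw",np.arctan(v[1]/v[0]))
print("near yaw",-np.arctan(n[0]/n[1]))
a=np.arctan(l[1]/l[0]);X=np.array([np.cos(a),np.sin(a)]);Y=np.array([-X[1],X[0]])
print("y left,right",l[2:]@Y,q[2:]@Y,"x near",n[2:]@X)
for nm,uv,z in(("postL",(405,181),.036),("postR",(405,271),.036),("padL",(579,201),.034),("padR",(567,259),.034),("padBotL",(560,200),.034)):
    p=plane(f,uv,z)[:2];print(nm,p,p@X-n[2:]@X-.115,p@Y-(l[2:]@Y+q[2:]@Y)/2)
```

```text
[ 0.99549204 -0.09484486  0.63984764  0.09106216] [ 0.99502903 -0.09958524  0.65523314 -0.02413514] [0.09666698 0.9953168  0.44893062 0.05950268]
yaw -0.09498764
yaw -0.09975057
near yaw -0.096818164
y left,right 0.15133792 0.038119152 x near 0.44126335
postL [0.56576215 0.08019971] -0.0006581600267895477 0.03876926869009667
postR [0.5642133  0.00771533] 0.004674741820645409 -0.03353525113477869
padL [0.69688329 0.05148619] 0.13259521591974166 0.022621352095101327
padR [0.69379507 0.00435083] 0.13399146444819732 -0.024594422353161643
padBotL [0.68250135 0.05370587] 0.1180675875913053 0.02346697354740529
```

```bash
python3 -m pendant '[[[0,0,0.5,0,0,0,1],[0,0,0.5,0,0,0,1],[0,0,0.5,0,0,0,1],[0,0,0.5,0,0,0,1],[0,0,0.25,0,0,0,1],[0,0,0.15,0,0,0,1],[0,0,0,0,0,0,1],[0,0,0,0,0,0,1]]]'
python3 -c "
from h import *
go([.4982,.0467,.0375],-.097);tilt()"
```

```text
time: 11.08
ee_pos: [0.4992, 0.0471, 0.0503]
tcp_rot: [2.329, 2.107, 0.0]
force: [0.3, 0.4, -3.2]
opening: 0.0548
grasp_force: 44.3
t 11.07 q6 1.77 pos [0.4992 0.0471 0.0503] closing deg -5.7 tilt [ 0. -0. -1.] F [ 0.3  0.4 -3.2] 
 turn rz units -0.02 shift units [-0.01 -0.02  0.26]
untilt units [0. 0. 0.]
```

```bash
python3 -m pendant '[[[0,0,0.1,0,0,0,1],[0,0,0.1,0,0,0,1],[0,0,0.02,0,0,0,1],[0,0,0.02,0,0,0,1],[0,0,0,0,0,0,1],[0,0,0,0,0,0,1]]]'
```

```text
time: 11.82
ee_pos: [0.4987, 0.0471, 0.0377]
tcp_rot: [2.33, 2.108, -0.001]
force: [-0.4, 0.5, -3.7]
opening: 0.0543
grasp_force: 44.3
```

```bash
python3 -m pendant '[[[0,0,0.02,0,0,0,1],[0,0,0,0,0,0,1],[0,0,0,0,0,0,1]]]'; python3 -m pendant '[[[0,0,0.02,0,0,0,1],[0,0,0,0,0,0,1],[0,0,0,0,0,0,1]]]'
```

```text
time: 12.2
ee_pos: [0.4988, 0.0471, 0.0371]
tcp_rot: [2.33, 2.107, -0.001]
force: [-1.0, -0.5, 6.0]
opening: 0.0549
grasp_force: 45.1
time: 12.58
ee_pos: [0.4988, 0.0471, 0.037]
tcp_rot: [2.329, 2.107, 0.0]
force: [-6.0, 0.5, 19.3]
opening: 0.0551
grasp_force: 46.5
```

```bash
python3 -m pendant '[[[0,0,-0.02,0,0,0,0.15],[0,0,0,0,0,0,0.15],[0,0,0,0,0,0,0.15],[0,0,0,0,0,0,0.15],[0,0,-0.3,0,0,0,0.15],[0,0,-0.5,0,0,0,0.15],[0,0,-0.6,0,0,0,0.15],[0,0,-0.3,0,0,0,0.15],[0,0,0,0,0,0,0.15]]]'
python3 - <<'E'
from h import *
X=np.array([np.cos(-.097),np.sin(-.097)]);o=np.array([.5629,.0404])
go([*(o-.125*X),.12],-.097+np.pi/2)
s=r.read_state();f=wristcam(r.grab_frame("wrist"),s);cv2.imwrite("pics/w3.png",f["pixels"])
print(proj(f,[[*(o-.065*X),.036]]))
E
```

```text
time: 13.7
ee_pos: [0.4995, 0.0472, 0.1225]
tcp_rot: [2.329, 2.107, 0.001]
force: [0.9, -0.2, 0.5]
opening: 0.0726
grasp_force: 0.0
t 13.7 q6 1.77 pos [0.4995 0.0472 0.1225] closing deg -5.7 tilt [ 0.002 -0.    -1.   ] F [ 0.9 -0.2  0.5] 
 turn rz units 10.45 shift units [-1.22  0.01  0.05]
[[315.86770034 255.55623777]]
```

View pics/w3.png

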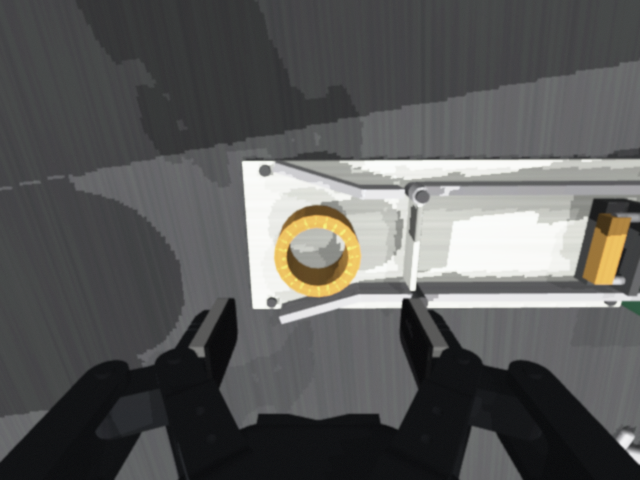

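The ring sits flat at the mouth, with its top face centred at (317,256) and the predicted point at (316,256). The gate is shut at column 413. Next I turn 90°, move behind the ring and narrow the fingers.

```bash
python3 -m pendant '[[[0,0,0,0,0,-1,0.3],[0,0,0,0,0,-1,0.5],[0,0,0,0,0,-1,0.76],[0,0,0,0,0,-1,0.76],[0,0,0,0,0,-1,0.76],[0,0,0,0,0,-1,0.76],[0,0,0,0,0,-1,0.76],[0,0,0,0,0,-1,0.76],[0,0,0,0,0,-1,0.76],[0,0,0,0,0,-1,0.76],[0,0,0,0,0,-0.49,0.76],[0,0,0,0,0,0,0.76]]]'
python3 -m pendant '[[[0.4,0,0,0,0,0,0.76],[0.4,0,0,0,0,0,0.76],[0.42,0,0,0,0,0,0.76],[0,0,0,0,0,0,0.76],[0,0,0,0,0,0,0.76]]]'
python3 - <<'E'
from h import *
X=np.array([np.cos(-.097),np.sin(-.097)]);o=np.array([.5629,.0404])
go([*(o-.125*X),.035],-.097+np.pi/2);tilt()
E
```

```text
time: 15.25
ee_pos: [0.4981, 0.0471, 0.1206]
tcp_rot: [-0.154, -3.136, 0.001]
force: [0.3, 0.3, -1.1]
opening: 0.0204
grasp_force: 0.0
time: 15.88
ee_pos: [0.4387, 0.0531, 0.1217]
tcp_rot: [0.154, 3.138, -0.001]
force: [0.0, -0.0, 0.4]
opening: 0.0201
grasp_force: 0.0
t 15.88 q6 0.22 pos [0.4387 0.0531 0.1217] closing deg 84.4 tilt [ 0.    -0.001 -1.   ] F [ 0.  -0.   0.4] 
 turn rz units -0.01 shift units [ 0.   -0.01  1.73]
untilt units [-0.  0.  0.]
```

```bash
python3 -m pendant '[[[0,0,0.45,0,0,0,0.76],[0,0,0.45,0,0,0,0.76],[0,0,0.45,0,0,0,0.76],[0,0,0.3,0,0,0,0.76],[0,0,0.07,0,0,0,0.76],[0,0,0,0,0,0,0.76],[0,0,0,0,0,0,0.76]]]'
python3 -m pendant '[[[-0.15,0,0,0,0,0,0.76],[-0.15,0,0,0,0,0,0.76],[-0.1,0,0,0,0,0,0.76],[-0.06,0,0,0,0,0,0.76],[-0.06,0,0,0,0,0,0.76],[-0.06,0,0,0,0,0,0.76],[-0.06,0,0,0,0,0,0.76],[-0.06,0,0,0,0,0,0.76],[-0.06,0,0,0,0,0,0.76],[-0.06,0,0,0,0,0,0.76],[0,0,0,0,0,0,0.76]]]'
```

```text
time: 16.75
ee_pos: [0.4386, 0.0531, 0.0362]
tcp_rot: [0.153, 3.137, -0.001]
force: [-0.3, -0.7, 0.4]
opening: 0.0205
grasp_force: 0.0
time: 18.12
ee_pos: [0.4794, 0.049, 0.0358]
tcp_rot: [0.153, 3.138, -0.001]
force: [0.3, 0.1, -0.1]
opening: 0.0205
grasp_force: 0.0
```

```bash
python3 -m pendant '[[[-0.08,0,0,0,0,0,0.76],[-0.08,0,0,0,0,0,0.76],[-0.08,0,0,0,0,0,0.76],[-0.06,0,0,0,0,0,0.76],[-0.06,0,0,0,0,0,0.76],[-0.06,0,0,0,0,0,0.76]]]'
python3 -m pendant '[[[-0.06,0,0,0,0,0,0.76],[-0.06,0,0,0,0,0,0.76],[-0.06,0,0,0,0,0,0.76],[-0.06,0,0,0,0,0,0.76],[-0.06,0,0,0,0,0,0.76],[-0.06,0,0,0,0,0,0.76]]]'
python3 -m pendant '[[[-0.08,0,0,0,0,0,0.76],[-0.08,0,0,0,0,0,0.76],[-0.08,0,0,0,0,0,0.76],[-0.08,0,0,0,0,0,0.76],[-0.08,0,0,0,0,0,0.76],[-0.08,0,0,0,0,0,0.76]]]'
python3 - <<'E'
from h import *
X=np.array([np.cos(-.097),np.sin(-.097)]);o=np.array([.5629,.0404])
go([*o,.035],-.097+np.pi/2)
for n in("scene","side"):
    f=r.grab_frame(n)
    if n=="side":cv2.imwrite("pics/s5.png",cv2.resize(f["pixels"][160:270,290:450],None,fx=5,fy=5,interpolation=cv2.INTER_CUBIC))
E
```

```text
time: 18.88
ee_pos: [0.4994, 0.047, 0.0356]
tcp_rot: [-0.153, -3.136, 0.001]
force: [-5.1, -0.0, 4.8]
opening: 0.0205
grasp_force: 2.7
time: 19.62
ee_pos: [0.5165, 0.0453, 0.0355]
tcp_rot: [-0.152, -3.135, 0.001]
force: [-9.0, 0.1, 7.6]
opening: 0.0203
grasp_force: 4.1
time: 20.38
ee_pos: [0.5404, 0.0427, 0.0355]
tcp_rot: [-0.153, -3.135, 0.002]
force: [-8.1, -1.0, 6.1]
opening: 0.02
grasp_force: 4.1
t 20.38 q6 0.18 pos [0.5404 0.0427 0.0355] closing deg 84.4 tilt [-0.003 -0.001 -1.   ] F [-8.1 -1.   6.1] 
 turn rz units -0.0 shift units [-0.45 -0.    0.01]
```

View pics/s5.png

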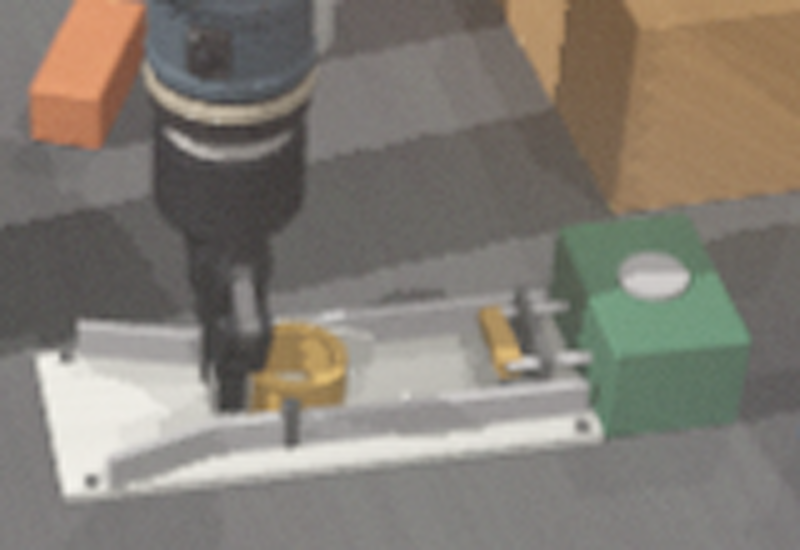

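The side view shows the ring flat in the lane, partway through the gate and clear of the right wall, with the fingers behind it. The downward load on the ring can be eased by raising slightly, then I continue.

```bash
python3 -m pendant '[[[0,0,-0.02,0,0,0,0.76],[-0.08,0,0,0,0,0,0.76],[-0.08,0,0,0,0,0,0.76],[-0.08,0,0,0,0,0,0.76],[-0.08,0,0,0,0,0,0.76],[-0.08,0,0,0,0,0,0.76]]]'
python3 -m pendant '[[[-0.08,0,0,0,0,0,0.76],[-0.08,0,0,0,0,0,0.76],[-0.08,0,0,0,0,0,0.76],[-0.08,0,0,0,0,0,0.76],[-0.08,0,0,0,0,0,0.76]]]'
python3 - <<'E'
from h import *
X=np.array([np.cos(-.097),np.sin(-.097)]);o=np.array([.5629,.0404])
go([*o,.035],-.097+np.pi/2)
E
```

```text
time: 21.22
ee_pos: [0.5617, 0.0409, 0.0366]
tcp_rot: [-0.153, -3.137, 0.001]
force: [-1.7, -0.8, -0.7]
opening: 0.0204
grasp_force: 1.4
time: 21.85
ee_pos: [0.5816, 0.039, 0.0366]
tcp_rot: [-0.153, -3.137, 0.001]
force: [-1.8, 0.8, -2.1]
opening: 0.0205
grasp_force: 1.2
t 21.85 q6 0.16 pos [0.5816 0.039  0.0366] closing deg 84.4 tilt [-0.001 -0.    -1.   ] F [-1.8  0.8 -2.1] 
 turn rz units -0.0 shift units [ 0.37 -0.01  0.03]
```

```bash
python3 -m pendant '[[[-0.08,0,0,0,0,0,0.76],[-0.08,0,0,0,0,0,0.76],[-0.08,0,0,0,0,0,0.76],[-0.08,0,0,0,0,0,0.76],[-0.08,0,0,0,0,0,0.76],[-0.06,0,0,0,0,0,0.76],[-0.04,0,0,0,0,0,0.76]]]'
python3 -m pendant '[[[-0.03,0,0,0,0,0,0.76],[-0.03,0,0,0,0,0,0.76],[-0.03,0,0,0,0,0,0.76]]]'
python3 - <<'E'
from h import *
X=np.array([np.cos(-.097),np.sin(-.097)]);o=np.array([.5629,.0404])
go([*o,.035],-.097+np.pi/2)
f=r.grab_frame("side");cv2.imwrite("pics/s6.png",cv2.resize(f["pixels"][190:260,350:430],None,fx=8,fy=8,interpolation=cv2.INTER_CUBIC))
E
```

```text
time: 22.72
ee_pos: [0.6064, 0.0366, 0.0366]
tcp_rot: [-0.153, -3.137, 0.001]
force: [-1.3, -1.3, -1.0]
opening: 0.0204
grasp_force: 0.9
time: 23.1
ee_pos: [0.6105, 0.0362, 0.0366]
tcp_rot: [-0.153, -3.137, 0.001]
force: [-2.7, -1.1, -0.7]
opening: 0.0201
grasp_force: 1.7
t 23.1 q6 0.16 pos [0.6105 0.0362 0.0366] closing deg 84.4 tilt [-0.001 -0.001 -1.   ] F [-2.7 -1.1 -0.7] 
 turn rz units -0.0 shift units [ 0.96 -0.01  0.03]
```

View pics/s6.png

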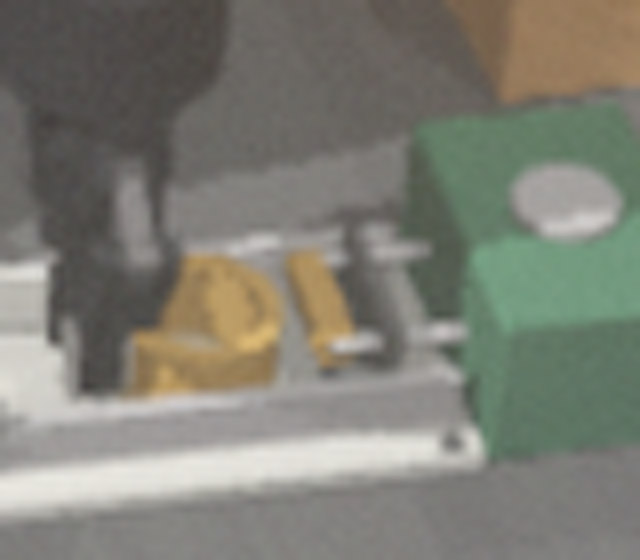

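The ring is flat, its front still about 8–10 mm short of the paddle, which stands out. Continuing gently.

```bash
python3 -m pendant '[[[-0.03,0,0,0,0,0,0.76],[-0.03,0,0,0,0,0,0.76],[-0.03,0,0,0,0,0,0.76],[-0.03,0,0,0,0,0,0.76]]]'
python3 -m pendant '[[[-0.02,0,0,0,0,0,0.76],[-0.02,0,0,0,0,0,0.76],[-0.02,0,0,0,0,0,0.76]]]'
python3 -m pendant '[[[-0.02,0,0,0,0,0,0.76],[-0.02,0,0,0,0,0,0.76]]]'
```

```text
time: 23.65
ee_pos: [0.6167, 0.0356, 0.0366]
tcp_rot: [-0.153, -3.137, 0.001]
force: [-3.2, -0.2, 1.4]
opening: 0.0207
grasp_force: 1.6
time: 24.02
ee_pos: [0.6196, 0.0353, 0.0366]
tcp_rot: [-0.153, -3.137, 0.001]
force: [-2.9, -0.5, -0.3]
opening: 0.0204
grasp_force: 1.7
time: 24.28
ee_pos: [0.6217, 0.0351, 0.0366]
tcp_rot: [-0.153, -3.137, 0.001]
force: [-3.1, -0.2, 0.0]
opening: 0.0203
grasp_force: 1.7
```

```bash
python3 -m pendant '[[[-0.015,0,0,0,0,0,0.76],[-0.015,0,0,0,0,0,0.76]]]'
```

```text
time: 24.52
ee_pos: [0.6231, 0.0349, 0.0366]
tcp_rot: [-0.153, -3.137, 0.001]
force: [-3.2, 0.2, 0.4]
opening: 0.0206
grasp_force: 1.8
```

```bash
python3 -m pendant '[[[-0.01,0,0,0,0,0,0.76],[-0.01,0,0,0,0,0,0.76]]]'
```

```text
time: 24.78
ee_pos: [0.624, 0.0348, 0.0366]
tcp_rot: [-0.153, -3.137, 0.001]
force: [-3.4, 0.3, 0.7]
opening: 0.0205
grasp_force: 1.8
```

```bash
python3 -m pendant '[[[-0.015,0,0,0,0,0,0.76],[-0.015,0,0,0,0,0,0.76]]]'
python3 - <<'E'
from h import *
f=r.grab_frame("side");cv2.imwrite("pics/s7.png",cv2.resize(f["pixels"][190:260,350:430],None,fx=8,fy=8,interpolation=cv2.INTER_CUBIC))
E
```

```text
time: 25.02
ee_pos: [0.6248, 0.0348, 0.0365]
tcp_rot: [-0.153, -3.136, 0.001]
force: [-8.0, 0.4, 4.1]
opening: 0.021
grasp_force: 3.9
```

View pics/s7.png

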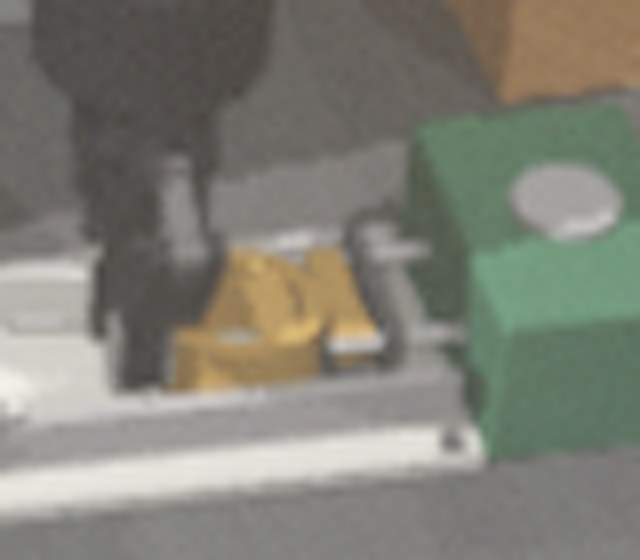

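The ring is against the paddle, which has moved right back to the dark block, and the force has just risen. One more small press to confirm.

```bash
python3 -m pendant '[[[-0.01,0,0,0,0,0,0.76],[0,0,0,0,0,0,0.76]]]'
```

```text
time: 25.32
ee_pos: [0.6249, 0.0348, 0.0365]
tcp_rot: [-0.153, -3.135, 0.001]
force: [-8.4, -0.4, 4.8]
opening: 0.0206
grasp_force: 4.1
```

```bash
python3 -m pendant '[[[-0.015,0,0,0,0,0,0.76],[0,0,0,0,0,0,0.76]]]'
```

```text
time: 25.58
ee_pos: [0.6249, 0.0347, 0.0365]
tcp_rot: [-0.152, -3.134, 0.001]
force: [-10.3, 0.5, 5.2]
opening: 0.0209
grasp_force: 5.3
```

The ring is stopped: force rose with no motion. I back off a little, then lift out, and the gate closes.

```bash
python3 -m pendant '[[[0.05,0,0,0,0,0,0.76],[0.08,0,0,0,0,0,0.76],[0,0,0,0,0,0,0.76],[0,0,-0.2,0,0,0,0.76],[0,0,-0.4,0,0,0,0.76],[0,0,-0.5,0,0,0,0.76],[0,0,-0.5,0,0,0,0.76],[0.5,0,-0.5,0,0,0,0.76],[0.5,0,-0.5,0,0,0,0.76],[0.5,0,-0.3,0,0,0,0.76],[0.5,0,0,0,0,0,0.76],[0.5,0,0,0,0,0,0.76]]]'
python3 -m pendant '[[[0.5,0,0,0,0,0,0.76],[0.5,0,0,0,0,0,0.76],[0,0,0,0,0,0,0.76],[0,0,0,0,0,0,0.76]]]'
python3 - <<'E'
from h import *
a=r.grab_frame("side")["pixels"][190:260,290:450];b=r.grab_frame("scene")["pixels"][200:345,220:380]
A=cv2.resize(a,None,fx=4,fy=4,interpolation=cv2.INTER_CUBIC);B=cv2.resize(b,None,fx=2.2,fy=2.2,interpolation=cv2.INTER_CUBIC)
c=np.zeros((600,640,3),np.uint8);c[:280]=A;c[280:280+min(320,B.shape[0]),:B.shape[1]]=B[:320];cv2.imwrite("pics/end.png",c)
E
```

```text
time: 27.08
ee_pos: [0.4956, 0.0477, 0.1828]
tcp_rot: [0.153, 3.137, 0.0]
force: [0.8, 0.2, 0.4]
opening: 0.0206
grasp_force: 0.0
time: 27.58
ee_pos: [0.4473, 0.0524, 0.1824]
tcp_rot: [0.153, 3.137, -0.0]
force: [-0.5, -0.8, -0.9]
opening: 0.0205
grasp_force: 0.0
```

View pics/end.png

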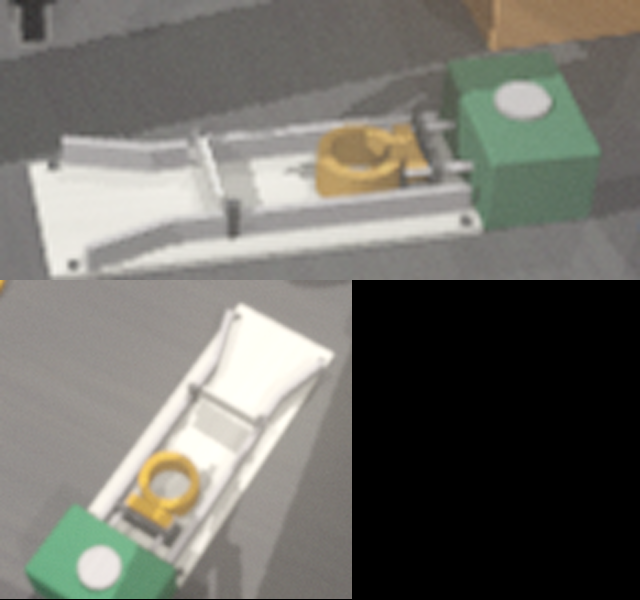

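The final picture shows the ring flat against the stop assembly, the gate shut across the lane, and the robot clear. I'll check the paddle's travel by comparing with the first images.

Run:
```python
from h import *
X=np.array([np.cos(-.097),np.sin(-.097)]);Y=np.array([-X[1],X[0]]);o=np.array([.5629,.0404])
for n,(x,y,w,h) in {"scene":(245,255,70,65),"side":(345,205,60,45)}.items():
    f=r.grab_frame(n)
    for nm,im in(("before",cv2.imread(f"pics/{n}0.png")),("after",f["pixels"])):
        m=cv2.inRange(cv2.cvtColor(im,cv2.COLOR_BGR2HSV),(12,90,60),(32,255,255))[y:y+h,x:x+w]
        P=np.array([plane(f,(u+x,v+y),.034)[:2]-o for v,u in np.argwhere(m)]);a=P@X;b=P@Y
        k=abs(b-np.median(b[a>a.max()-.006]))<.015
        print(n,nm,"brass x: min",a.min().round(4),"far end",np.percentile(a[k],99).round(4),a.max().round(4),"ring/all y",b.min().round(4),b.max().round(4))
```

```text
scene before brass x: min 0.1216 far end 0.1355 0.1357 ring/all y -0.0201 0.0248
scene after brass x: min 0.0721 far end 0.1397 0.1403 ring/all y -0.0265 0.0331
side before brass x: min 0.1202 far end 0.1352 0.1354 ring/all y -0.0298 0.0203
side after brass x: min 0.0659 far end 0.1401 0.1415 ring/all y -0.0386 0.0255
```

Run:
```python
from h import *
X=np.array([np.cos(-.097),np.sin(-.097)]);Y=np.array([-X[1],X[0]]);o=np.array([.5629,.0404])
xs=np.arange(.128,.150,.0002)
for n in("scene","side"):
    fr=[r.grab_frame(n) for _ in range(5)];f=fr[0]
    ims=[cv2.imread(f"pics/{n}0.png").astype(float),np.mean([q["pixels"] for q in fr],0)]
    for nm,im in zip(("before","after"),ims):
        sat=(im[...,2]-im[...,0]).astype(np.float32);pr=0
        for b in np.arange(-.014,.0145,.002):
            uv=proj(f,[[*(o+a*X+b*Y),.034] for a in xs]).astype(np.float32);pr=pr+cv2.remap(sat,uv[None,:,0],uv[None,:,1],cv2.INTER_LINEAR)[0]
        h=(pr.max()+pr.min())/2;i=np.where(pr>h)[0].max();print(n,nm,"far edge",xs[i].round(4),pr.max().round(),pr.min().round())
```

```text
scene before far edge 0.1344 2153.0 137.0
scene after far edge 0.1396 1894.0 127.0
side before far edge 0.1354 1422.0 58.0
side after far edge 0.141 1205.0 90.0
```

```bash
python3 -c "
from rig import r
print(r.sign_off())"
```

```text
the job is handed in; nothing more can be done
None
```

The wide ring is through the gate and fully home: I felt the hard stop at about 10 N, and the images show 5.2–5.6 mm of the paddle's 6 mm travel. The gate is shut behind it, and the job is handed in at about 28 s.

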